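# Pack the microscope accessory caddy

### The job

Pack the microscope's four accessories into the white caddy, each upright and fully down in its own recess: the eyepiece in the smaller round one, the open lens collar in the larger round one, the lamp block in the square one and the slide box in the oblong one. Set each down rather than dropping it, and let go. Leave the two look-alikes, the closed specimen pot and the dust cap without a hole, standing where they are.

Things in the scene. Friction and masses are not known exactly. Their poses are not given: they have to be found in the camera images.
- eyepiece: loose microscope eyepiece standing on its narrow end, 55 mm tall: steel barrel 32 mm dia. for the lower 24 mm, black head 42 mm dia. from 24 to 55 mm, a glass lens in a steel ring on its top. About 0.11 kg. Origin: centre of its underside; z up. 
- collar: loose black lens collar: an open ring 50 mm outside dia., 36 mm tall, with a 32 mm hole right through, so the bench shows through it. About 0.09 kg. Origin: centre of its underside; z up. 
- lamp_block: loose square aluminium lamp block, 40 x 40 mm and 38 mm tall, dark cooling grooves round its sides, a small round lens on top. About 0.13 kg. x and y along its sides. Origin: centre of its underside; z up. 
- slide_box: loose long white slide box, 82 mm (its x) x 34 mm (its y) x 36 mm tall, with a paper blank on top. About 0.10 kg. Origin: centre of its underside; z up. 
- pot: look-alike of the eyepiece, to be left alone: loose black specimen pot with a plain closed lid, 55 mm tall, 40 mm dia. down to the foot, lid 42 mm dia., no lens. Origin: centre of its underside; z up. 
- dust_cap: look-alike of the collar, to be left alone: loose black dust cap, a closed disc 50 mm dia. and 36 mm tall, without any hole. Origin: centre of its underside; z up. 
- well_small_round: Place of the eyepiece: the smaller round recess, 50 mm dia., 9 mm deep, open above, in the middle of a grey insert 112 (its x) x 90 (its y) x 16 mm, fixed in the fixed white caddy (240 x 196 mm) beside three others, two by two, all turned alike, in changing order. Insert top and caddy rim 20 to 21 mm above the bench, recess floor 12 mm. Origin: insert's underside centre, 7 mm below the recess floor's centre; z up.
- well_large_round: Place of the lens collar: the larger round recess, 68 mm dia., 9 mm deep, open above, in the middle of a grey insert 112 (its x) x 90 (its y) x 16 mm, fixed in the fixed white caddy (240 x 196 mm) beside three others, two by two, all turned alike, in changing order. Insert top and caddy rim 20 to 21 mm above the bench, recess floor 12 mm. Origin: insert's underside centre, 7 mm below the recess floor's centre; z up.
- well_square: Place of the lamp block: the square recess, 56 x 56 mm, sides along the insert's x and y, 9 mm deep, open above, in the middle of a grey insert 112 (its x) x 90 (its y) x 16 mm, fixed in the fixed white caddy (240 x 196 mm) beside three others, two by two, all turned alike, in changing order. Insert top and caddy rim 20 to 21 mm above the bench, recess floor 12 mm. Origin: insert's underside centre, 7 mm below the recess floor's centre; z up.
- well_long: Place of the slide box: the oblong recess, 100 mm along the insert's x by 52 mm along its y, 9 mm deep, open above, in the middle of a grey insert 112 (its x) x 90 (its y) x 16 mm, fixed in the fixed white caddy (240 x 196 mm) beside three others, two by two, all turned alike, in changing order. Insert top and caddy rim 20 to 21 mm above the bench, recess floor 12 mm. Origin: insert's underside centre, 7 mm below the recess floor's centre; z up.

How it is judged:
By the outcome, as a careful person would: the job done as asked, in the order asked, and still so for the second after the job is handed in, with the robot touching nothing.
It also fails if it takes over 109 s, if anything falls off the work surface, if the arm or the gripper's body presses on something with over 40 N, if the wrist force passes 120 N, or if a joint passes its speed limit or range.

### The arm

A 7-joint arm with a two-finger parallel gripper is mounted at the origin on the work surface. World frame = base frame: x ahead of the robot, y to its left, z up, the work surface at z = 0. Lengths are in m, angles in degrees, forces in N, time in s.
With the tool pointing down it reaches from about 0.4 to 0.875 m from the base axis. Payload 4.4 kg.
Tool frame: the origin (TCP) lies on the centre line of the jaws, within the pads' length; the fingertips stand 14 mm ahead of it and the grasp point (between the pads) lies 5 mm behind it; z points along the fingers, y is the direction in which the jaws open and shut (so a half turn about z gives the same grasp; the last joint's range is limited). The gripper opens to 85 mm and grips with 20 to 120 N. Pads are 22 mm wide; open, the fingers measure 114 mm over their backs; the gripper's body (76 mm by 85 mm) begins 54 mm behind the grasp point. The pads swing forward as they close: fully open they stand 13 mm farther back than shut.
Start: joints at [-77.968, 36.005, 2.206, 86.941, -1.547, 57.084, -1.146], TCP at [0.177, 0.625, 0.245] pointing down, gripper open.
Joint ranges: [-175.42, 175.42], [-21.48, 121.26], [-71.46, 75.88], [10.55, 141.38], [-63.04, 243.04], [13.31, 113.54], [-168.57, 168.57]. Speed limits (degrees/s): [147.25, 147.25, 180, 180, 180, 180, 180].

### API

Orientations are given as [roll, pitch, yaw] about the fixed x, y, z axes, in that order (R = Rz(yaw) Ry(pitch) Rx(roll)).
In Python, from cell import r gives the robot as it stands.
- The arm moves only by the tool send_rows, never from a script. Its arguments are lists of equal length, an entry for each row: "delta_pos": the shift along the tool's x, y, z in mm, a list of three; "rot": the turn, a rotation vector about the tool's x, y, z in degrees, a list of three; "claw": the finger opening in mm, from 0 to 85.4. In form: {"delta_pos": [[tx, ty, tz], ...], "rot": [[wx, wy, wz], ...], "claw": [claw, ...]}. A call has 1 to 12 rows; each row is the pose to reach, as a shift and turn from the pose measured when the call began, along the tool's axes at that moment; what a row does not reach only later rows make up. A row lasts 1/10 s, in which the tool goes at most 50 mm and 8.59 degrees, less where a joint would pass 70% of its speed; a pose out of reach is approached as far as the arm can. A call with a gripper value outside its range is refused whole. The fingers move at their own pace and stop on an object; "force" is the grip in N (left out, the last holds). Time passes only in rows, so rows that repeat a pose let the fingers close. It gives the time, the measured TCP pose, the force and the opening at its end, in the units of the state.
- r.get_obs(): the state, without advancing time (a new reading comes with each control period).
- r.snapshot(name): name is "scene" or "top" or "wrist"; returns a dict with "color" (480x640x3 uint8, blue, green, red), "fx", "fy", "cx", "cy" (pixels), "distortion" ([k1, k2, p1, p2, k3] as OpenCV has them; the pictures are not rectified), "eye" and "orientation" of the camera in the world. Camera axes: x right, y down, z forward; pixel columns grow to the right and rows downward; lengths in m; the calibration is good to about 2 mm. A picture is of the moment at which its call begins. There is no depth.
- r.sign_off(): hands the job in, once; it reports no verdict.
The state is a dict: "t": time; "joint_pos": joint angles; "joint_velocities": joint speeds; "effort": joint torques, N m; "ee_pos": TCP position; "tcp_rot": TCP orientation; "ft_force": force on the tool from outside, world axes, zero at the start; "ft_torque": the same for the moment, N m; "finger_gap": finger opening in m.
Only numpy, scipy, OpenCV 4.12 (cv2) and the standard library are available. Lean on these libraries where they do the work, as an engineer would, in place of code of your own. Each camera call takes 0.05 s, during which the arm holds its last target.

## Working session

There is one attempt and no reset: what is moved stays moved. The work goes in short steps, Python scripts to look and compute and a tool call to move; the robot and the scene stay as the last step left them, time stands still between calls to the robot, and variables do not carry over. Pictures are saved under pics/ and viewed, and the job is handed in when it is done.

Besides the shell and the picture viewer there is one more tool, called after "Emit:" as name(argument=value, ...) on one line, values as JSON. send_rows: Moves the arm, as the interface text tells. Its arguments: {"type":"object","properties":{"delta_pos":{"type":"array"},"rot":{"type":"array"},"claw":{"type":"array"},"force":{"type":"number"}},"required":["delta_pos","rot","claw"]}

```bash
ls; mkdir -p pics; python3 - <<'E'
from cell import r
import cv2
print(r.get_obs())
for n in ["scene","top","wrist"]:
    s=r.snapshot(n); cv2.imwrite(f"pics/{n}0.png",s["color"]); print(n,{k:v for k,v in s.items() if k!="color"})
E
```

```text
pics
{'t': 0.0, 'joint_pos': array([-77.9656907 ,  36.05937837,   2.20246232,  86.99617477,
        -1.54941555,  57.08184015,  -1.14852783]), 'joint_velocities': array([-0.02509592, -0.01799678, -0.05593422, -0.04469232,  0.06342226,
       -0.03668065, -0.02713162]), 'effort': array([-3.22351871e-04, -5.63394642e+01,  1.22665353e+00, -1.93444330e+01,
        1.10464194e-02,  1.03671962e-02,  9.26636432e-06]), 'ee_pos': array([0.17682848, 0.62487212, 0.24438279]), 'tcp_rot': array([-1.79892252e+02, -6.49592825e-04,  1.64191771e+02]), 'ft_force': array([-0.707989  ,  0.0592961 , -0.42864879]), 'ft_torque': array([0.03173039, 0.00587601, 0.03399155]), 'finger_gap': 0.08564796344613432}
scene {'fx': 600.0672276409085, 'fy': 600.0672276409085, 'cx': 319.4098449662878, 'cy': 238.38205075758066, 'distortion': array([-0.14068615,  0.        ,  0.        ,  0.        ,  0.        ]), 'eye': array([ 1.22992564, -0.1432055 ,  0.78598558]), 'orientation': array([-135.81481197,   -0.98095296,   75.92210336])}
top {'fx': 477.70586450887595, 'fy': 477.70586450887595, 'cx': 318.2928707747532, 'cy': 235.10509347764093, 'distortion': array([-0.12680074,  0.        ,  0.        ,  0.        ,  0.        ]), 'eye': array([0.36264539, 0.05211905, 0.89067833]), 'orientation': array([-169.5354325 ,   -0.68062092,  -90.21541114])}
wrist {'fx': 431.5586419033856, 'fy': 431.5586419033856, 'cx': 318.9792417340732, 'cy': 230.94077792663364, 'distortion': array([-0.06727674,  0.        ,  0.        ,  0.        ,  0.        ]), 'eye': array([0.1148295 , 0.64290031, 0.3727889 ]), 'orientation': array([1.65053569e+02, 8.60680819e-02, 7.41263274e+01])}
```

View pics/top0.png

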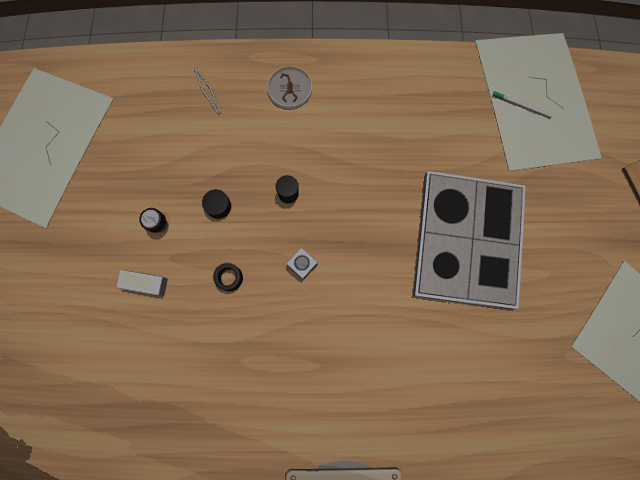

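View pics/scene0.png

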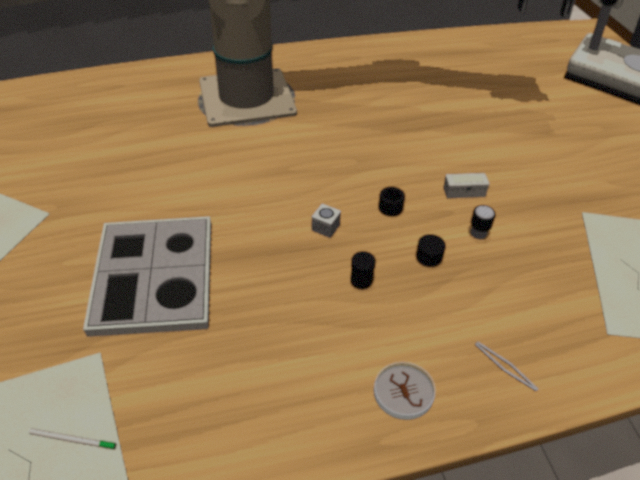

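View pics/wrist0.png

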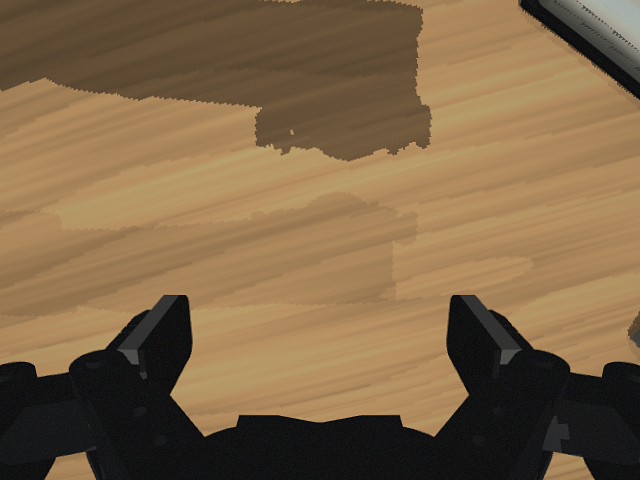

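The top view shows the eyepiece (lens) at (152,220), collar (228,277), lamp block (302,263), slide box (142,283), cap (216,204) and pot (287,189). In the caddy, the large round recess is at (451,206), oblong (498,213), small round (446,265) and square (494,272).

```bash
cat > h.py <<'E'
import numpy as np, cv2
from scipy.spatial.transform import Rotation as R
from cell import r
def eul(o): return R.from_euler('xyz',o,degrees=True)
def K(s): return np.array([[s["fx"],0,s["cx"]],[0,s["fy"],s["cy"]],[0,0,1]])
def unproj(s,uv,z):
    uv=np.asarray(uv,float).reshape(-1,1,2)
    n=cv2.undistortPoints(uv,K(s),np.asarray(s["distortion"])).reshape(-1,2)
    d=eul(s["orientation"]).apply(np.c_[n,np.ones(len(n))]); e=np.asarray(s["eye"])
    return e+d*((np.asarray(z)-e[2])/d[:,2])[:,None]
def proj(s,P):
    Ri=eul(s["orientation"]).inv(); rv=Ri.as_rotvec(); t=-Ri.apply(s["eye"])
    return cv2.projectPoints(np.asarray(P,float).reshape(-1,3),rv,t,K(s),np.asarray(s["distortion"]))[0].reshape(-1,2)
def plan(p,yaw):
    """tool-frame shift mm and rotvec deg from the present pose to p, tool down with yaw"""
    o=r.get_obs(); T=eul(o["tcp_rot"])
    d=T.inv().apply(np.asarray(p)-o["ee_pos"])*1000
    cur=o["tcp_rot"][2]; 
    rv=(T.inv()*eul([180,0,yaw])).as_rotvec(degrees=True)
    print("t",round(o["t"],2),"pos",o["ee_pos"].round(4),"rot",o["tcp_rot"].round(2),"gap",round(o["finger_gap"],4),"| d",d.round(1),"rv",rv.round(2),"q7",o["joint_pos"].round(1))
E
python3 - <<'E'
from h import *
s=r.snapshot("top");im=s["color"]
a=cv2.resize(im[160:310,100:330],None,fx=3.4,fy=3.4,interpolation=cv2.INTER_CUBIC)
b=cv2.resize(im[160:320,400:540],None,fx=3.7,fy=3.7,interpolation=cv2.INTER_CUBIC)
cv2.imwrite("pics/a.png",a);cv2.imwrite("pics/b.png",b)
g=cv2.cvtColor(im,cv2.COLOR_BGR2GRAY)
# recess dark blobs
sub=(g[160:320,405:540]<60).astype('uint8')
n,l,st,c=cv2.connectedComponentsWithStats(sub)
for i in range(1,n):
    if st[i,4]>200:
        m=np.argwhere(l==i)[:,::-1]+[405,160]
        cn=cv2.findContours((l==i).astype('uint8'),cv2.RETR_EXTERNAL,cv2.CHAIN_APPROX_NONE)[0][0].reshape(-1,2)+[405,160]
        P=unproj(s,cn,0.0205)[:,:2]
        print(st[i],(c[i]+[405,160]).round(1),unproj(s,c[i]+[405,160],0.0205)[0].round(4),cv2.minAreaRect((P*1000).astype('float32')))
E
```

```text
[  8  14  13 122 226] [419.5 233.2] [ 0.5267 -0.148   0.0205] ((526.961669921875, -148.25450134277344), (4.685596466064453, 232.82228088378906), 82.25579071044922)
[  78   26   30   54 1300] [497.4 212.7] [ 0.5663 -0.3018  0.0205] ((566.7810668945312, -302.03497314453125), (51.94056701660156, 99.25846862792969), 81.42230987548828)
[ 29  29  35  34 927] [450.7 205.7] [ 0.5798 -0.2107  0.0205] ((580.4132080078125, -211.2003173828125), (64.62474060058594, 66.27552795410156), 0.047884441912174225)
[ 28  92  26  27 541] [445.6 265. ] [ 0.4665 -0.1948  0.0205] ((466.65716552734375, -194.67637634277344), (48.30290985107422, 47.558250427246094), 43.76412582397461)
[ 74  96  30  32 835] [493.6 271.5] [ 0.4536 -0.2863  0.0205] ((453.82830810546875, -286.46258544921875), (55.373695373535156, 55.07159423828125), 81.89239501953125)
```

View a.

View pics/a.png

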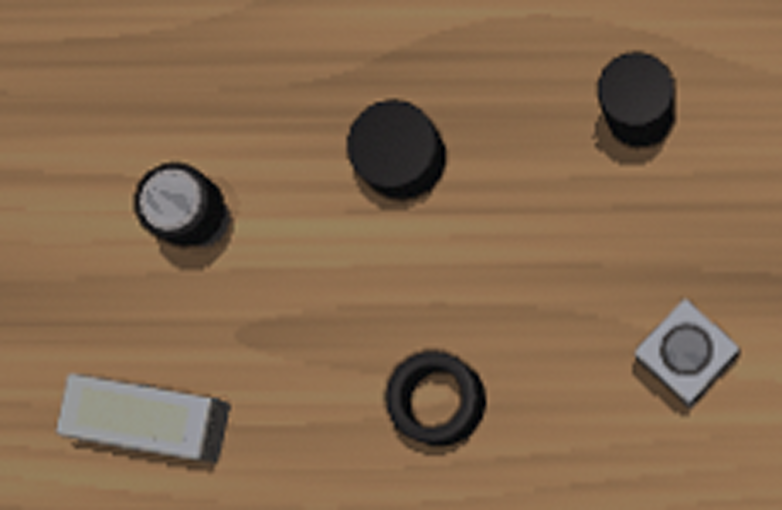

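View pics/b.png

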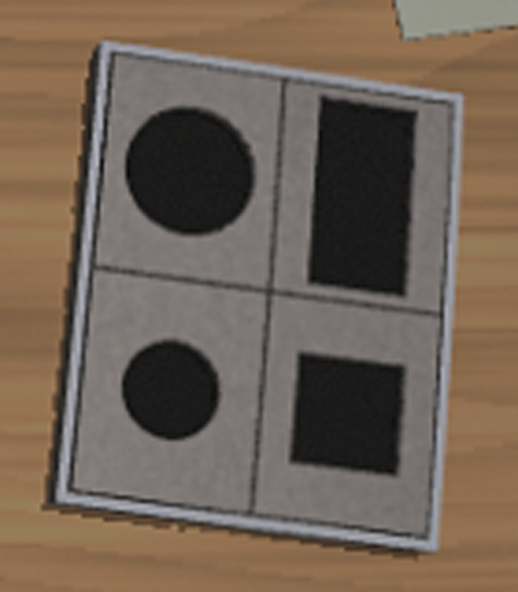

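```bash
python3 - <<'E'
from h import *
s=r.snapshot("top")
f=lambda L:np.array(L,float)/3.4+[100,160]-0.35
for n,p,z in [("eye",(173,201),.055),("collar",(434,397),.036),("lamp",(686,350),.038),("pot",(637,90),.055),("cap",(393,147),.036)]:
    print(n,unproj(s,f([p]),z)[0].round(4))
P=unproj(s,f([(68,374),(213,396),(203,460),(57,435)]),.036); print("slide",P.mean(0).round(4)); e=np.diff(P[[0,1,2,3,0]],axis=0)[:,:2]
print(np.hypot(*e.T),np.degrees(np.arctan2(e[:,1],e[:,0])))
P=unproj(s,f([(686,298),(739,350),(686,404),(634,352)]),.038); e=np.diff(P[[0,1,2,3,0]],axis=0)[:,:2]
print(P.mean(0),np.hypot(*e.T),np.degrees(np.arctan2(e[:,1],e[:,0])))
# cross-check w/ scene
q=r.snapshot("scene")
im=cv2.cvtColor(q["color"],1) if 0 else q["color"].copy()
print(proj(q,[[.52,.33,.055]]))
cv2.imwrite("pics/sc.png",cv2.resize(im[150:300,300:520],None,fx=3.5,fy=3.5,interpolation=cv2.INTER_CUBIC))
plan([0.55,0.3,0.2],180)
E
```

```text
eye [0.5476 0.3456 0.055 ]
collar [0.4453 0.2052 0.036 ]
lamp [0.4699 0.0719 0.038 ]
pot [0.6075 0.0981 0.055 ]
cap [0.5814 0.2318 0.036 ]
slide [0.4344 0.3666 0.036 ]
[0.08167667 0.03424945 0.08210877 0.03310851] [-98.01390407 173.56830295  81.19617092  -7.11161721]
[0.46948038 0.07177726 0.038     ] [0.03955602 0.03993712 0.0389544  0.0397848 ] [-134.79858531  135.58954927   44.96464446  -43.54196658]
[[469.00537414 203.6781276 ]]
t 0.3 pos [0.177  0.6253 0.245 ] rot [-179.96    0.    164.19] gap 0.0855 | d [-447.5 -211.3   45.1] rv [ -0.04  -0.   -15.81] q7 [-78.   36.    2.2  87.   -1.5  57.1  -1.1]
```

View pics/sc.png

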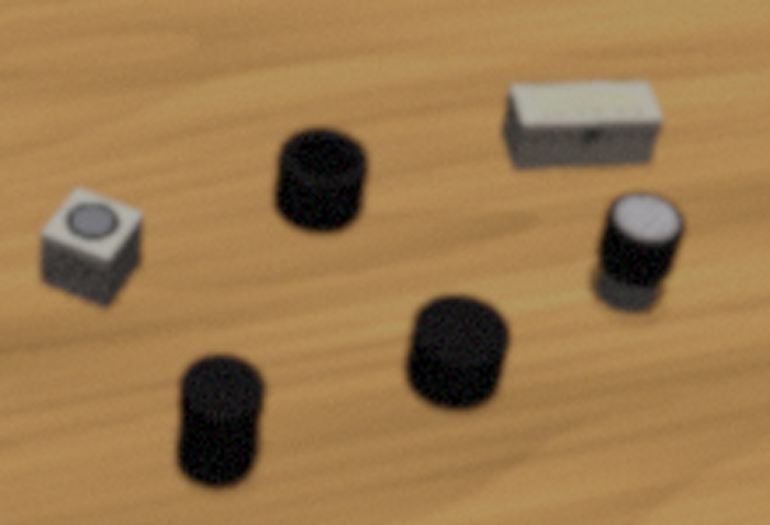

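```bash
python3 - <<'E'
from h import *
q=r.snapshot("scene")
C=lambda p:np.array(p)/3.5+[300,150]-.36
for n,P,c in [("eye",[.5476,.3456,.055],(645,217)),("collar",[.4453,.2052,.036],(323,155)),("lamp",[.4697,.0718,.038],(92,219)),("slide",[.4344,.3666,.036],(585,103))]:
    print(n,proj(q,P).round(1),C(c).round(1))
print("scope",unproj(q,[[570,75],[639,97],[600,45]],0.0).round(3))
plan([0.5476,0.3456,0.18],122)
E
```

```text
eye [[483.1 212.5]] [483.9 211.6]
collar [[390.6 194.9]] [391.9 193.9]
lamp [[325.4 213.7]] [325.9 212.2]
slide [[466.2 179.3]] [466.8 179.1]
scope [[ 0.056  0.851  0.   ]
 [ 0.185  0.987 -0.   ]
 [-0.086  1.046  0.   ]]
t 0.35 pos [0.1769 0.6253 0.2451] rot [-179.98   -0.    164.2 ] gap 0.0853 | d [-432.8 -168.2   65.2] rv [-2.00e-02  1.00e-02  4.22e+01] q7 [-78.   36.    2.2  87.   -1.5  57.1  -1.1]
```

Emit:
send_rows(delta_pos=[[-43, -17, 6], [-86, -34, 13], [-130, -50, 20], [-173, -67, 26], [-216, -84, 32], [-260, -101, 39], [-303, -118, 46], [-346, -135, 52], [-390, -152, 59], [-433, -168, 65], [-433, -168, 65], [-433, -168, 65]], rot=[[0, 0, 4], [0, 0, 8], [0, 0, 12], [0, 0, 17], [0, 0, 21], [0, 0, 25], [0, 0, 29], [0, 0, 34], [0, 0, 38], [0, 0, 42.2], [0, 0, 42.2], [0, 0, 42.2]], claw=[70, 70, 70, 70, 70, 70, 70, 70, 70, 70, 70, 70], force=30)

```text
t: 1.55
ee_pos: [0.5488, 0.3442, 0.1797]
tcp_rot: [-179.9, 0.0, 121.8]
ft_force: [-0.7, -0.3, -0.0]
finger_gap: 0.0699
```

```bash
python3 - <<'E'
from h import *
s=r.snapshot("wrist");cv2.imwrite("pics/w1.png",s["color"])
print(s["eye"],s["orientation"],proj(s,[[.5476,.3456,.055],[.4344,.3666,.036]]))
plan([0.5476,0.3456,0.035],122); print(r.get_obs()["ft_force"])
E
```

```text
[0.5152007  0.39989273 0.30801862] [1.65004461e+02 9.02690059e-02 3.17615726e+01] [[317.93178826 223.65323494]
 [178.1999652   92.84841313]]
t 1.6 pos [0.5474 0.346  0.1799] rot [-1.7995e+02 -4.0000e-02  1.2200e+02] gap 0.0698 | d [-6.000e-01  1.000e-01  1.449e+02] rv [-0.05 -0.04  0.  ] q7 [-41.8  40.4  12.1  91.2 -10.3  49.5   6.2]
[ 0.39947997  0.58075749 -0.1571325 ]
```

View pics/w1.png

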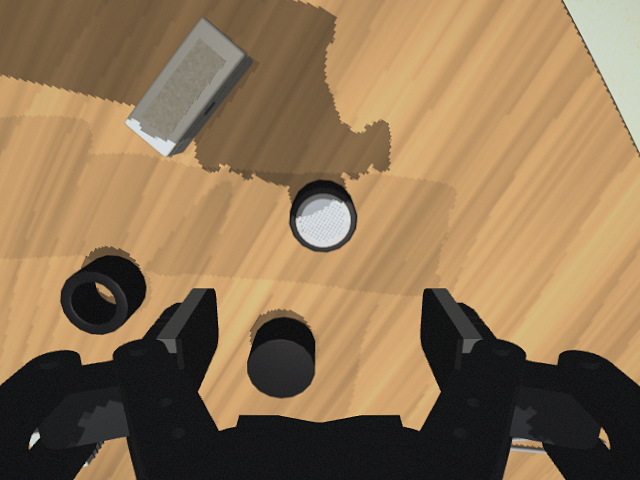

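```bash
python3 - <<'E'
from h import *
s=r.snapshot("wrist")
print(unproj(s,[[323,220]],.055),unproj(s,[[94,302]],.036),unproj(s,[[281,364]],.036))
plan([0.5475,0.3445,0.036],122)
E
```

```text
[[0.54755259 0.3510747  0.055     ]] [[0.44554859 0.21286588 0.036     ]] [[0.58086727 0.24149461 0.036     ]]
t 1.65 pos [0.5467 0.347  0.18  ] rot [-1.7995e+02 -7.0000e-02  1.2210e+02] gap 0.0702 | d [ -2.7  -0.5 144. ] rv [-0.05 -0.07  0.1 ] q7 [-41.9  40.4  12.   91.2 -10.3  49.5   6.2]
```

```bash
python3 - <<'E'
from h import *
for i in range(3):
    s=r.snapshot("wrist"); o=r.get_obs(); print(o["ee_pos"].round(4),s["eye"].round(4),o["joint_velocities"].round(1))
cv2.imwrite("pics/w2.png",s["color"])
print(proj(s,[[.5476,.3456,.055]]))
E
```

```text
[0.5465 0.3474 0.1802] [0.513  0.4023 0.3084] [-0.5 -0.3  0.1  0.   0.1 -0.1  0. ]
[0.5465 0.3475 0.1803] [0.5127 0.4027 0.3086] [-0.1 -0.2  0.3 -0.   0.2 -0.   0. ]
[0.5466 0.3474 0.1804] [0.5126 0.4027 0.3087] [-0.  -0.1  0.4 -0.1  0.1 -0.  -0.1]
[[318.18499412 230.14043375]]
```

View pics/w2.png

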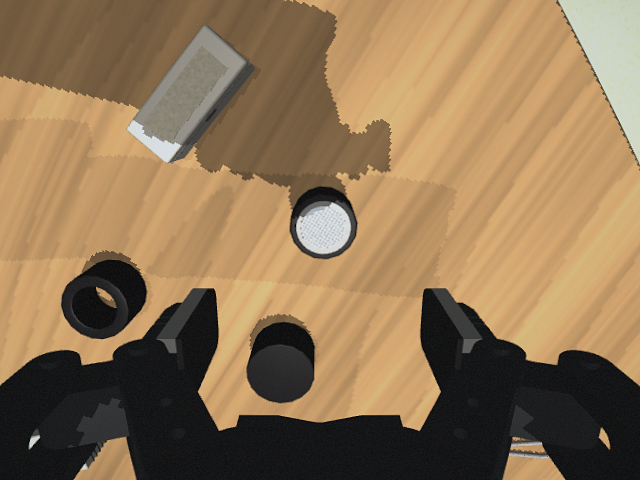

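```bash
python3 - <<'E'
from h import *
s=r.snapshot("wrist")
print(unproj(s,[[323.5,227]],.055),unproj(s,[[95,306]],.036),unproj(s,[[281,370]],.036),unproj(s,[[207,25],[247,65],[168,162],[128,128]],.036))
plan([0.550,0.3475,0.036],122)
E
```

```text
[[0.54946656 0.34881285 0.055     ]] [[0.44696401 0.21129189 0.036     ]] [[0.58306662 0.23843983 0.036     ]] [[0.42812109 0.41253379 0.036     ]
 [0.45983187 0.40529689 0.036     ]
 [0.44607489 0.32842659 0.036     ]
 [0.41453904 0.3339391  0.036     ]]
t 1.85 pos [0.5468 0.3472 0.1804] rot [-1.7999e+02 -3.0000e-02  1.2214e+02] gap 0.0697 | d [ -1.5   2.9 144.4] rv [-0.01 -0.03  0.14] q7 [-42.   40.4  12.1  91.2 -10.3  49.5   6.2]
```

Emit:
send_rows(delta_pos=[[0, 0, 25], [-1, 1.3, 60], [-1, 1.3, 95], [-1, 1.3, 120], [-1, 1.3, 135], [-1, 1.3, 141], [-1, 1.3, 144], [-1, 1.3, 144], [-1, 1.3, 144], [-1, 1.3, 144], [-1, 1.3, 144]], rot=[[0, 0, 0], [0, 0, 0], [0, 0, 0], [0, 0, 0], [0, 0, 0], [0, 0, 0], [0, 0, 0], [0, 0, 0], [0, 0, 0], [0, 0, 0], [0, 0, 0]], claw=[70, 70, 70, 70, 70, 70, 70, 70, 55, 45, 38], force=30)

```text
t: 2.95
ee_pos: [0.549, 0.3473, 0.0376]
tcp_rot: [179.9, -0.0, 122.1]
ft_force: [-0.3, -0.1, 3.9]
finger_gap: 0.0406
```

Emit:
send_rows(delta_pos=[[0, 0, 0], [0, 0, 0], [0, 0, 0]], rot=[[0, 0, 0], [0, 0, 0], [0, 0, 0]], claw=[30, 30, 30], force=35)

```text
t: 3.25
ee_pos: [0.549, 0.3474, 0.0377]
tcp_rot: [179.9, -0.0, 122.1]
ft_force: [-0.2, 0.8, 0.7]
finger_gap: 0.0409
```

```bash
python3 - <<'E'
from h import *
s=r.snapshot("wrist");cv2.imwrite("pics/w3.png",s["color"])
plan([0.5476,0.3456,0.035],122); print(r.get_obs()["ft_force"])
E
```

```text
t 3.3 pos [0.549  0.3474 0.0377] rot [ 1.7991e+02 -3.0000e-02  1.2213e+02] gap 0.0412 | d [-0.8 -2.2  2.6] rv [ 0.09 -0.03  0.13] q7 [-40.1  51.3   9.1  95.1 -12.7  34.6   8.2]
[ 0.06296188 -0.85459257  0.8210561 ]
```

View pics/w3.png

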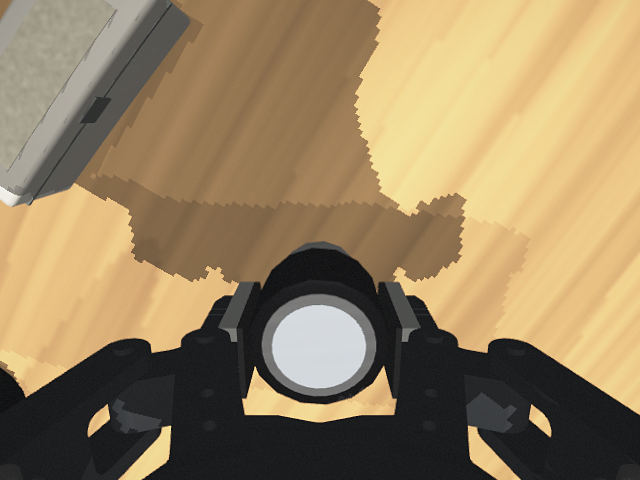

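Emit:
send_rows(delta_pos=[[0, 0, -20], [0, 0, -55], [-5, -4, -95], [-25, -21, -118], [-58, -50, -122], [-96, -83, -122], [-134, -115, -122], [-172, -148, -122], [-210, -181, -122], [-248, -214, -122], [-286, -246, -122], [-324, -279, -122]], rot=[[0, 0, 0], [0, 0, 0], [0, 0, 3], [0, 0, 7], [0, 0, 12], [0, 0, 18], [0, 0, 23], [0, 0, 29], [0, 0, 35], [0, 0, 41], [0, 0, 46], [0, 0, 50]], claw=[30, 30, 30, 30, 30, 30, 30, 30, 30, 30, 30, 30])

```text
t: 4.5
ee_pos: [0.4846, -0.0762, 0.159]
tcp_rot: [180.0, -0.1, 72.0]
ft_force: [0.0, -0.0, -0.9]
finger_gap: 0.041
```

```bash
python3 - <<'E'
from h import *
plan([0.4667,-0.1947,0.16],67)
E
```

```text
t 4.5 pos [ 0.4846 -0.0762  0.159 ] rot [ 1.7996e+02 -9.0000e-02  7.1980e+01] gap 0.041 | d [-118.2   19.7   -1.2] rv [ 0.03 -0.09  4.98] q7 [ -9.3  32.3  22.  117.4 -21.2  33.9   9.3]
```

Emit:
send_rows(delta_pos=[[-40, 7, 0], [-75, 12, 0], [-100, 17, -1], [-112, 19, -1], [-118, 20, -1], [-118, 20, -1], [-118, 20, -1], [-118, 20, -1]], rot=[[0, 0, 2], [0, 0, 4], [0, 0, 5], [0, 0, 5], [0, 0, 5], [0, 0, 5], [0, 0, 5], [0, 0, 5]], claw=[30, 30, 30, 30, 30, 30, 30, 30])

```text
t: 5.3
ee_pos: [0.4674, -0.1929, 0.1596]
tcp_rot: [-180.0, -0.1, 67.1]
ft_force: [0.4, 0.6, -0.9]
finger_gap: 0.041
```

```bash
python3 - <<'E'
from h import *
s=r.snapshot("wrist");cv2.imwrite("pics/w4.png",s["color"])
plan([0.4667,-0.1947,0.05],67); print(r.get_obs()["ft_force"])
def ring(c,rad,z):
    a=np.linspace(0,2*np.pi,60); return np.c_[c[0]+rad*np.cos(a),c[1]+rad*np.sin(a),np.full(60,z)]
im=s["color"].copy()
cv2.polylines(im,[proj(s,ring((.4667,-.1947),.025,.0205)).round().astype(int)],True,(0,0,255),1)
cv2.polylines(im,[proj(s,ring((.5804,-.2112),.034,.0205)).round().astype(int)],True,(0,0,255),1)
cv2.imwrite("pics/w4.png",im)
E
```

```text
t 5.35 pos [ 0.4675 -0.1932  0.1597] rot [ 1.7999e+02 -1.3000e-01  6.7110e+01] gap 0.0413 | d [-2.000e+00 -1.000e-01  1.097e+02] rv [ 0.01 -0.13  0.11] q7 [  4.4  33.3  22.2 115.1 -21.2  35.5  17.9]
[-1.29317273 -0.58743999 -1.06847468]
```

View pics/w4.png

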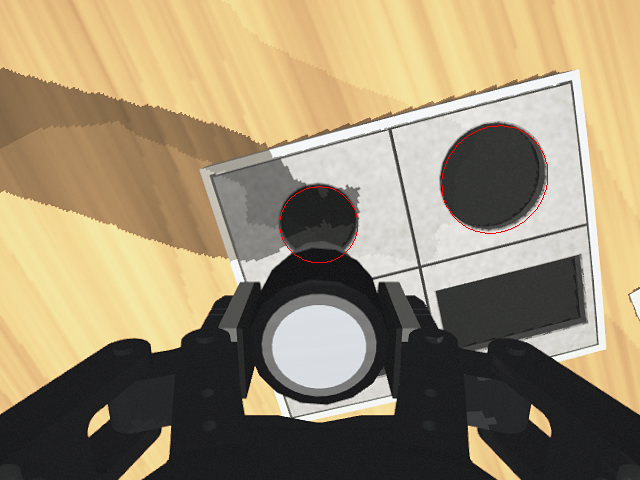

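```bash
python3 - <<'E'
from h import *
s=r.snapshot("wrist"); o=r.get_obs()
p=unproj(s,[[319,344]],o["ee_pos"][2]+.0173)[0]; print(p, eul(o["tcp_rot"]).inv().apply(p-o["ee_pos"])*1000)
plan([0.4667,-0.1947,0.05],67)
E
```

```text
[ 0.4688662  -0.19137047  0.17703331] [  2.50800994   0.58722656 -17.29461147]
t 5.4 pos [ 0.4674 -0.1934  0.1597] rot [ 1.7999e+02 -1.2000e-01  6.7090e+01] gap 0.0412 | d [-1.700e+00 -1.000e-01  1.097e+02] rv [ 0.01 -0.12  0.09] q7 [  4.4  33.3  22.2 115.1 -21.2  35.5  17.9]
```

Emit:
send_rows(delta_pos=[[-2, 0, 20], [-3.5, -0.5, 50], [-3.5, -0.5, 75], [-3.5, -0.5, 92], [-3.5, -0.5, 100], [-3.5, -0.5, 103], [-3.5, -0.5, 105], [-3.5, -0.5, 106], [-3.5, -0.5, 107], [-3.5, -0.5, 107]], rot=[[0, 0, 0], [0, 0, 0], [0, 0, 0], [0, 0, 0], [0, 0, 0], [0, 0, 0], [0, 0, 0], [0, 0, 0], [0, 0, 0], [0, 0, 0]], claw=[30, 30, 30, 30, 30, 30, 30, 30, 30, 30])

```text
t: 6.4
ee_pos: [0.4659, -0.1963, 0.0531]
tcp_rot: [179.9, -0.1, 67.1]
ft_force: [0.0, 0.1, -1.5]
finger_gap: 0.0409
```

Emit:
send_rows(delta_pos=[[0, 0, 0.7], [0, 0, 1.4], [0, 0, 2.1], [0, 0, 2.8]], rot=[[0, 0, 0], [0, 0, 0], [0, 0, 0], [0, 0, 0]], claw=[30, 30, 30, 30])

```text
t: 6.8
ee_pos: [0.466, -0.1963, 0.0503]
tcp_rot: [179.9, -0.1, 67.1]
ft_force: [0.1, 0.2, -2.4]
finger_gap: 0.0407
```

Emit:
send_rows(delta_pos=[[0, 0, 0.5], [0, 0, 1], [0, 0, 1.5], [0, 0, 1.5]], rot=[[0, 0, 0], [0, 0, 0], [0, 0, 0], [0, 0, 0]], claw=[30, 30, 30, 30])

```text
t: 7.2
ee_pos: [0.466, -0.1963, 0.0495]
tcp_rot: [179.9, -0.2, 67.1]
ft_force: [-0.6, 1.3, 7.1]
finger_gap: 0.0409
```

Emit:
send_rows(delta_pos=[[0, 0, 0], [0, 0, 0], [0, 0, 0], [0, 0, 0], [0, 0, -5], [0, 0, -25], [0, 0, -60], [0, 0, -95], [0, 0, -110], [0, 0, -110], [0, 0, -110]], rot=[[0, 0, 0], [0, 0, 0], [0, 0, 0], [0, 0, 0], [0, 0, 0], [0, 0, 0], [0, 0, 0], [0, 0, 0], [0, 0, 0], [0, 0, 0], [0, 0, 0]], claw=[43, 48, 56, 65, 65, 65, 70, 70, 70, 70, 70])

```text
t: 8.3
ee_pos: [0.4656, -0.1962, 0.1595]
tcp_rot: [179.9, -0.2, 67.1]
ft_force: [0.3, 0.1, -0.5]
finger_gap: 0.0697
```

```bash
python3 - <<'E'
from h import *
s=r.snapshot("wrist");cv2.imwrite("pics/w5.png",s["color"])
plan([0.4456,0.207,0.16],115)
E
```

```text
t 8.35 pos [ 0.4652 -0.1961  0.1589] rot [ 1.7999e+02 -1.6000e-01  6.7100e+01] gap 0.0699 | d [ 3.637e+02 -1.750e+02 -1.000e-01] rv [  0.07  -0.15 -47.9 ] q7 [  4.6  33.4  22.5 115.3 -21.6  35.4  18.7]
```

View pics/w5.png

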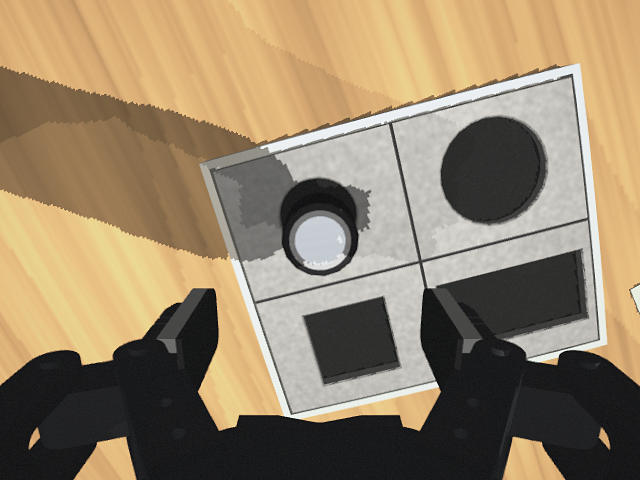

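The eyepiece stands upright in the small recess, around (319,240). Next is the collar.

Emit:
send_rows(delta_pos=[[30, -15, 0], [70, -34, 0], [112, -54, 0], [154, -74, 0], [196, -94, 0], [238, -115, 0], [280, -135, 0], [318, -153, 0], [345, -166, 0], [358, -172, 0], [364, -175, 0], [364, -175, 0]], rot=[[0, 0, -4], [0, 0, -9], [0, 0, -14], [0, 0, -20], [0, 0, -26], [0, 0, -31], [0, 0, -37], [0, 0, -42], [0, 0, -45], [0, 0, -47], [0, 0, -48], [0, 0, -48]], claw=[70, 70, 70, 70, 70, 70, 70, 70, 70, 70, 70, 70])

```text
t: 9.55
ee_pos: [0.4455, 0.2066, 0.1593]
tcp_rot: [180.0, -0.1, 115.1]
ft_force: [-0.1, -1.2, 0.1]
finger_gap: 0.0702
```

```bash
python3 - <<'E'
from h import *
for i in range(4): s=r.snapshot("wrist")
plan([0.4456,0.207,0.03],115)
im=s["color"].copy()
a=np.linspace(0,2*np.pi,60)
cv2.polylines(im,[proj(s,np.c_[.4456+.025*np.cos(a),.207+.025*np.sin(a),0*a+.036]).round().astype(int)],True,(0,0,255),1)
cv2.imwrite("pics/w6.png",im)
E
```

```text
t 9.75 pos [0.4459 0.2054 0.1599] rot [ 1.7991e+02 -6.0000e-02  1.1491e+02] gap 0.07 | d [  1.4   0.2 129.9] rv [ 0.09 -0.06 -0.09] q7 [-37.   31.2  13.  117.2 -12.5  32.9   9.7]
```

View pics/w6.png

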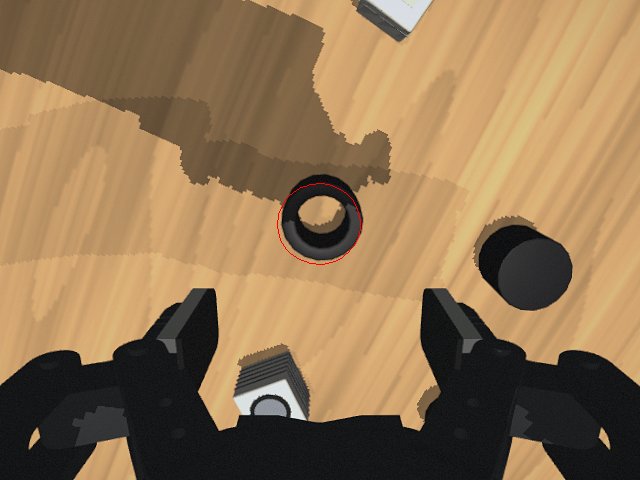

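Emit:
send_rows(delta_pos=[[1, 0, 25], [4, 2, 60], [4, 2, 95], [4, 2, 115], [4, 2, 125], [4, 2, 129], [4, 2, 131], [4, 2, 131], [4, 2, 131], [4, 2, 131], [4, 2, 131], [4, 2, 131]], rot=[[0, 0, 0], [0, 0, 0], [0, 0, 0], [0, 0, 0], [0, 0, 0], [0, 0, 0], [0, 0, 0], [0, 0, 0], [0, 0, 0], [0, 0, 0], [0, 0, 0], [0, 0, 0]], claw=[70, 70, 70, 70, 70, 70, 70, 70, 60, 52, 46, 40], force=30)

```text
t: 10.95
ee_pos: [0.4464, 0.2103, 0.0297]
tcp_rot: [179.8, -0.1, 114.9]
ft_force: [-1.0, 0.4, 4.7]
finger_gap: 0.048
```

Emit:
send_rows(delta_pos=[[0, 0, 0], [0, 0, 0], [0, 0, 0]], rot=[[0, 0, 0], [0, 0, 0], [0, 0, 0]], claw=[38, 38, 38])

```text
t: 11.25
ee_pos: [0.4464, 0.2104, 0.0297]
tcp_rot: [179.8, -0.1, 114.9]
ft_force: [0.4, 0.2, 1.4]
finger_gap: 0.0483
```

```bash
python3 - <<'E'
from h import *
s=r.snapshot("wrist");cv2.imwrite("pics/w7.png",s["color"])
plan([0.5804,-0.2112,0.15],70)
E
```

```text
t 11.3 pos [0.4465 0.2104 0.0298] rot [ 1.7985e+02 -8.0000e-02  1.1492e+02] gap 0.0481 | d [-438.6  -55.8 -121. ] rv [ 0.12 -0.13 44.92] q7 [-32.7  44.8   6.4 120.5 -17.4  15.4  13.5]
```

View pics/w7.png

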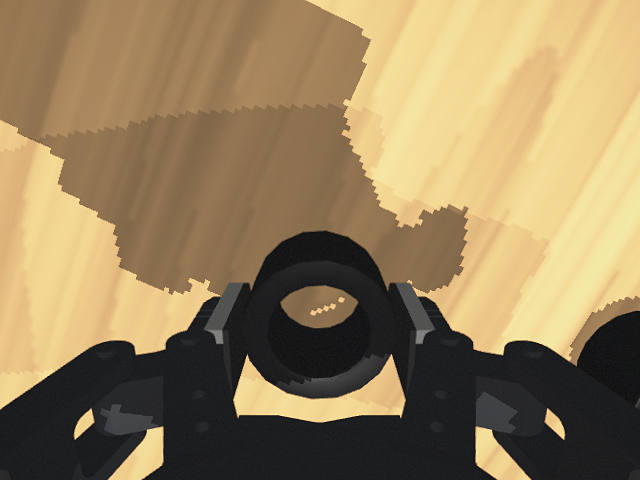

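Emit:
send_rows(delta_pos=[[0, 0, -20], [0, 0, -55], [-5, -1, -95], [-30, -4, -116], [-70, -9, -121], [-115, -15, -121], [-160, -20, -121], [-205, -26, -121], [-250, -32, -121], [-295, -38, -121], [-340, -43, -121], [-375, -48, -121]], rot=[[0, 0, 0], [0, 0, 0], [0, 0, 2], [0, 0, 5], [0, 0, 9], [0, 0, 14], [0, 0, 19], [0, 0, 24], [0, 0, 29], [0, 0, 34], [0, 0, 38], [0, 0, 42]], claw=[38, 38, 38, 38, 38, 38, 38, 38, 38, 38, 38, 38])

```text
t: 12.5
ee_pos: [0.561, -0.1535, 0.15]
tcp_rot: [179.9, -0.1, 72.6]
ft_force: [-0.1, -0.0, -0.1]
finger_gap: 0.0483
```

```bash
python3 - <<'E'
from h import *
plan([0.5804,-0.2112,0.15],70)
E
```

```text
t 12.5 pos [ 0.561  -0.1535  0.15  ] rot [ 1.799e+02 -9.000e-02  7.264e+01] gap 0.0483 | d [-49.3  35.8  -0. ] rv [ 0.1  -0.1   2.64] q7 [ -1.3  39.1  22.2 103.9 -21.4  41.   15.3]
```

Emit:
send_rows(delta_pos=[[-22, 15, 0], [-38, 27, 0], [-46, 33, 0], [-49, 36, 0], [-49, 36, 0], [-49, 36, 0], [-49, 36, 0]], rot=[[0, 0, 1], [0, 0, 2], [0, 0, 2.6], [0, 0, 2.6], [0, 0, 2.6], [0, 0, 2.6], [0, 0, 2.6]], claw=[38, 38, 38, 38, 38, 38, 38])

```text
t: 13.2
ee_pos: [0.5807, -0.2094, 0.1499]
tcp_rot: [179.9, -0.2, 70.1]
ft_force: [1.4, -0.3, -1.2]
finger_gap: 0.0482
```

```bash
python3 - <<'E'
from h import *
for i in range(2): s=r.snapshot("wrist")
im=s["color"].copy()
a=np.linspace(0,2*np.pi,60)
cv2.polylines(im,[proj(s,np.c_[.5804+.034*np.cos(a),-.2112+.034*np.sin(a),0*a+.0205]).round().astype(int)],True,(0,0,255),1)
cv2.imwrite("pics/w8.png",im)
o=r.get_obs()
p=unproj(s,[[319,330]],o["ee_pos"][2]+.0063)[0]; print(p, eul(o["tcp_rot"]).inv().apply(p-o["ee_pos"])*1000)
plan([0.5804,-0.2112,0.0418],70)
E
```

```text
[ 0.58159396 -0.20901752  0.15634072] [ 1.14917254  0.54086015 -6.29675707]
t 13.3 pos [ 0.5807 -0.2099  0.15  ] rot [ 1.7992e+02 -1.3000e-01  7.0120e+01] gap 0.0481 | d [ -1.6   0.  108.2] rv [ 0.08 -0.13  0.12] q7 [  3.7  41.7  22.7  98.  -21.6  44.6  16.9]
```

View pics/w8.png

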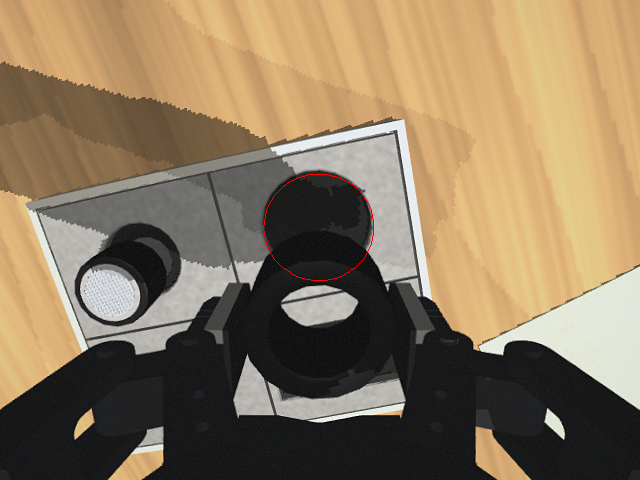

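Emit:
send_rows(delta_pos=[[-1, 0, 20], [-2, -0.5, 50], [-2, -0.5, 75], [-2, -0.5, 92], [-2, -0.5, 100], [-2, -0.5, 103], [-2, -0.5, 105], [-2, -0.5, 105.7], [-2, -0.5, 106.4], [-2, -0.5, 107.1], [-2, -0.5, 107.8], [-2, -0.5, 108.5]], rot=[[0, 0, 0], [0, 0, 0], [0, 0, 0], [0, 0, 0], [0, 0, 0], [0, 0, 0], [0, 0, 0], [0, 0, 0], [0, 0, 0], [0, 0, 0], [0, 0, 0], [0, 0, 0]], claw=[38, 38, 38, 38, 38, 38, 38, 38, 38, 38, 38, 38])

```text
t: 14.5
ee_pos: [0.5799, -0.2114, 0.0418]
tcp_rot: [179.9, -0.1, 70.1]
ft_force: [-2.6, 1.5, 10.1]
finger_gap: 0.048
```

Emit:
send_rows(delta_pos=[[0, 0, 0.3], [0, 0, 0.6], [0, 0, 0.6]], rot=[[0, 0, 0], [0, 0, 0], [0, 0, 0]], claw=[38, 38, 38])

```text
t: 14.8
ee_pos: [0.5799, -0.2114, 0.0418]
tcp_rot: [179.9, -0.2, 70.1]
ft_force: [-2.0, 1.3, 4.7]
finger_gap: 0.0483
```

Contact at the expected height, so the collar is seated. I'll release it and lift.

Emit:
send_rows(delta_pos=[[0, 0, 0], [0, 0, 0], [0, 0, 0], [0, 0, 0], [0, 0, -5], [0, 0, -25], [0, 0, -60], [0, 0, -95], [0, 0, -110], [0, 0, -110], [0, 0, -110]], rot=[[0, 0, 0], [0, 0, 0], [0, 0, 0], [0, 0, 0], [0, 0, 0], [0, 0, 0], [0, 0, 0], [0, 0, 0], [0, 0, 0], [0, 0, 0], [0, 0, 0]], claw=[50, 54, 60, 66, 66, 68, 68, 68, 68, 68, 68])

```text
t: 15.9
ee_pos: [0.5793, -0.2111, 0.1511]
tcp_rot: [180.0, -0.2, 70.1]
ft_force: [-0.7, 0.3, -0.6]
finger_gap: 0.0679
```

```bash
python3 - <<'E'
from h import *
s=r.snapshot("wrist");cv2.imwrite("pics/w9.png",s["color"])
plan([0.471,0.073,0.15],45)
E
```

```text
t 15.95 pos [ 0.5788 -0.2109  0.1504] rot [-1.7996e+02 -1.7000e-01  7.0130e+01] gap 0.0679 | d [ 230.4 -197.9    1.2] rv [-0.08 -0.16 25.13] q7 [  3.8  41.6  22.7  98.1 -21.7  44.7  17.1]
```

View pics/w9.png

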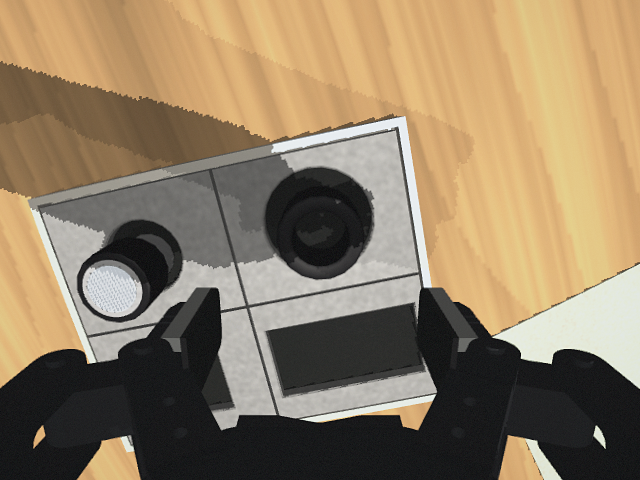

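The collar is in the large recess at (320,235). Next, the lamp block.

Emit:
send_rows(delta_pos=[[25, -20, 0], [58, -50, 0], [92, -79, 0], [126, -108, 0], [160, -137, 0], [192, -165, 0], [214, -184, 0], [226, -194, 1], [230, -198, 1], [230, -198, 1], [230, -198, 1], [230, -198, 1]], rot=[[0, 0, 2], [0, 0, 6], [0, 0, 10], [0, 0, 14], [0, 0, 18], [0, 0, 21], [0, 0, 24], [0, 0, 25], [0, 0, 25], [0, 0, 25], [0, 0, 25], [0, 0, 25]], claw=[68, 68, 68, 68, 68, 68, 68, 68, 68, 68, 68, 68])

```text
t: 17.15
ee_pos: [0.4712, 0.0712, 0.1502]
tcp_rot: [-179.9, -0.1, 45.0]
ft_force: [1.1, 0.1, 0.1]
finger_gap: 0.0684
```

```bash
python3 - <<'E'
from h import *
for i in range(3): s=r.snapshot("wrist")
plan([0.471,0.073,0.03],45)
im=s["color"].copy()
c,sn=np.cos(np.pi/4),np.sin(np.pi/4)
q=np.array([[1,1],[-1,1],[-1,-1],[1,-1]])*.02@np.array([[c,sn],[-sn,c]])
cv2.polylines(im,[proj(s,np.c_[q+[.471,.073],np.full(4,.038)]).round().astype(int)],True,(0,0,255),1)
cv2.imwrite("pics/w10.png",im)
E
```

```text
t 17.3 pos [0.4711 0.0717 0.1503] rot [-1.7992e+02 -1.4000e-01  4.5040e+01] gap 0.0683 | d [  0.6  -0.8 120.3] rv [-0.08 -0.14  0.04] q7 [-33.2  34.3  31.5 120.  -32.1  34.  -23.8]
```

View pics/w10.png

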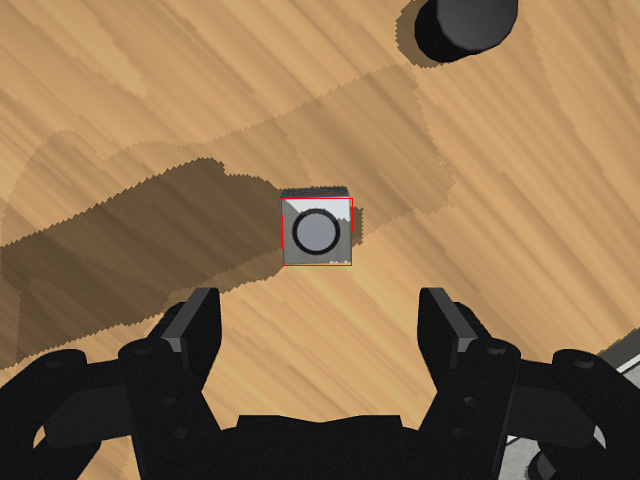

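Emit:
send_rows(delta_pos=[[0, 0, 20], [1, -1.5, 52], [1, -1.5, 85], [1, -1.5, 105], [1, -1.5, 115], [1, -1.5, 119], [1, -1.5, 120.5], [1, -1.5, 120.5], [1, -1.5, 120.5], [1, -1.5, 120.5], [1, -1.5, 120.5], [1, -1.5, 120.5]], rot=[[0, 0, 0], [0, 0, 0], [0, 0, 0], [0, 0, 0], [0, 0, 0], [0, 0, 0], [0, 0, 0], [0, 0, 0], [0, 0, 0], [0, 0, 0], [0, 0, 0], [0, 0, 0]], claw=[68, 68, 68, 68, 68, 68, 68, 68, 56, 46, 38, 30], force=35)

```text
t: 18.5
ee_pos: [0.4712, 0.0741, 0.0306]
tcp_rot: [-179.9, -0.2, 45.1]
ft_force: [-1.6, 0.3, 6.5]
finger_gap: 0.0392
```

Emit:
send_rows(delta_pos=[[0, 0, 0], [0, 0, 0], [0, 0, 0]], rot=[[0, 0, 0], [0, 0, 0], [0, 0, 0]], claw=[30, 30, 30])

```text
t: 18.8
ee_pos: [0.4712, 0.0742, 0.0306]
tcp_rot: [-179.9, -0.2, 45.1]
ft_force: [0.0, 0.2, 1.2]
finger_gap: 0.0394
```

```bash
python3 - <<'E'
from h import *
s=r.snapshot("wrist");cv2.imwrite("pics/w11.png",s["color"])
plan([0.4538,-0.2864,0.16],82)
E
```

```text
t 18.85 pos [0.4712 0.0742 0.0306] rot [-179.94   -0.21   45.07] gap 0.0395 | d [-267.   242.2 -130.6] rv [ 1.000e-02 -2.200e-01 -3.693e+01] q7 [-23.1  45.4  16.4 123.1 -43.9  17.1 -13.8]
```

View pics/w11.png

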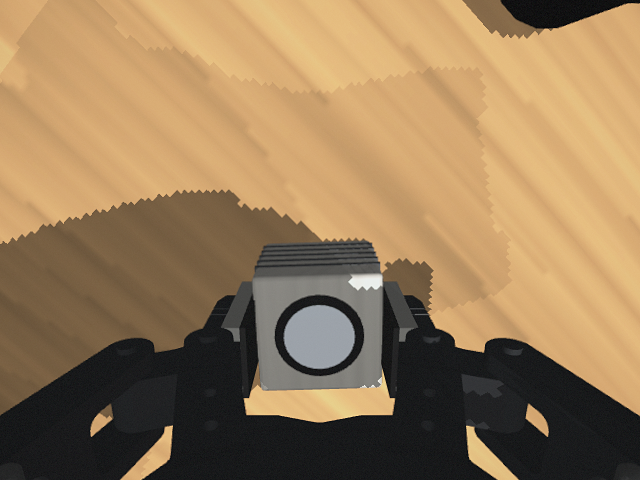

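Emit:
send_rows(delta_pos=[[0, 0, -20], [0, 0, -55], [-3, 3, -95], [-18, 16, -122], [-43, 39, -130], [-74, 67, -130], [-105, 95, -130], [-136, 123, -130], [-167, 151, -130], [-198, 180, -130], [-225, 204, -130], [-245, 222, -130]], rot=[[0, 0, 0], [0, 0, 0], [0, 0, -2], [0, 0, -5], [0, 0, -9], [0, 0, -13], [0, 0, -18], [0, 0, -22], [0, 0, -26], [0, 0, -30], [0, 0, -34], [0, 0, -37]], claw=[30, 30, 30, 30, 30, 30, 30, 30, 30, 30, 30, 30])

```text
t: 20.05
ee_pos: [0.4541, -0.2595, 0.1593]
tcp_rot: [179.9, -0.1, 82.1]
ft_force: [-0.0, 1.1, -1.3]
finger_gap: 0.0399
```

Emit:
send_rows(delta_pos=[[0, 0, 0], [0, 0, 0]], rot=[[0, 0, 0], [0, 0, 0]], claw=[30, 30])

```text
t: 20.25
ee_pos: [0.4532, -0.26, 0.159]
tcp_rot: [180.0, -0.2, 81.9]
ft_force: [0.8, 0.5, -1.7]
finger_gap: 0.0395
```

```bash
python3 - <<'E'
from h import *
plan([0.4538,-0.2864,0.16],82)
E
```

```text
t 20.25 pos [ 0.4532 -0.26    0.159 ] rot [ 1.80e+02 -1.70e-01  8.19e+01] gap 0.0395 | d [-26.    4.3  -1.1] rv [ 0.   -0.17 -0.1 ] q7 [ 14.1  34.   19.1 112.5 -18.2  36.5  36.9]
```

Emit:
send_rows(delta_pos=[[-14, 2, 0], [-22, 4, 0], [-26, 4, 0], [-26, 4, 0], [-26, 4, 0]], rot=[[0, 0, 0], [0, 0, 0], [0, 0, 0], [0, 0, 0], [0, 0, 0]], claw=[30, 30, 30, 30, 30])

```text
t: 20.75
ee_pos: [0.4535, -0.2858, 0.1588]
tcp_rot: [-180.0, -0.2, 81.9]
ft_force: [0.2, -0.6, -2.2]
finger_gap: 0.0395
```

```bash
python3 - <<'E'
from h import *
for i in range(2): s=r.snapshot("wrist")
im=s["color"].copy()
a=np.radians(-8.1);c,sn=np.cos(a),np.sin(a)
q=np.array([[1,1],[-1,1],[-1,-1],[1,-1]])*.028@np.array([[c,sn],[-sn,c]])
cv2.polylines(im,[proj(s,np.c_[q+[.4538,-.2864],np.full(4,.0205)]).round().astype(int)],True,(0,0,255),1)
cv2.imwrite("pics/w12.png",im)
o=r.get_obs()
p=unproj(s,[[319,333]],o["ee_pos"][2]+.0075)[0]; print(p, eul(o["tcp_rot"]).inv().apply(p-o["ee_pos"])*1000)
plan([0.4538,-0.2864,0.0427],82)
E
```

```text
[ 0.45428344 -0.28550151  0.16634722] [ 0.30867873  0.67267755 -7.49912799]
t 20.85 pos [ 0.4536 -0.2857  0.1588] rot [-179.99   -0.2    81.94] gap 0.0396 | d [ -1.1   0.3 116.1] rv [-0.01 -0.2  -0.06] q7 [ 16.8  34.9  19.  110.4 -18.   37.7  38.9]
```

View pics/w12.png

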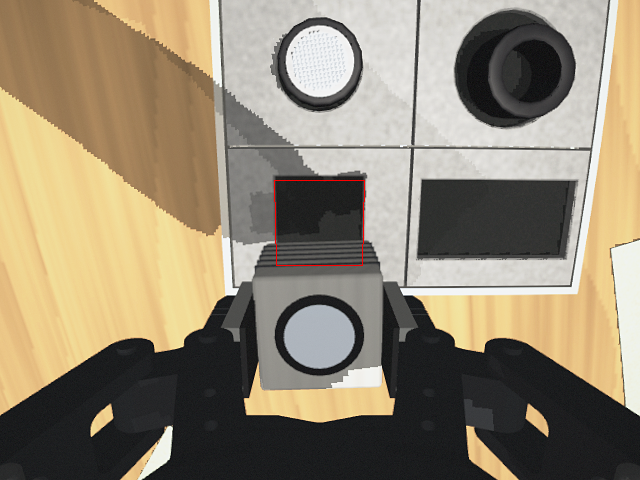

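Emit:
send_rows(delta_pos=[[-0.5, 0, 20], [-0.5, 0, 52], [-0.5, 0, 82], [-0.5, 0, 100], [-0.5, 0, 108], [-0.5, 0, 111], [-0.5, 0, 113], [-0.5, 0, 113.7], [-0.5, 0, 114.4], [-0.5, 0, 115.1], [-0.5, 0, 115.8], [-0.5, 0, 116.5]], rot=[[0, 0, 0], [0, 0, 0], [0, 0, 0], [0, 0, 0], [0, 0, 0], [0, 0, 0], [0, 0, 0], [0, 0, 0], [0, 0, 0], [0, 0, 0], [0, 0, 0], [0, 0, 0]], claw=[30, 30, 30, 30, 30, 30, 30, 30, 30, 30, 30, 30])

```text
t: 22.05
ee_pos: [0.4537, -0.2858, 0.0426]
tcp_rot: [180.0, -0.2, 81.9]
ft_force: [-1.3, 1.2, 10.0]
finger_gap: 0.0396
```

Emit:
send_rows(delta_pos=[[0, 0, 0.4], [0, 0, 0.8], [0, 0, 0.8]], rot=[[0, 0, 0], [0, 0, 0], [0, 0, 0]], claw=[30, 30, 30])

```text
t: 22.35
ee_pos: [0.4537, -0.2858, 0.0426]
tcp_rot: [180.0, -0.2, 81.9]
ft_force: [-1.4, 1.9, 8.3]
finger_gap: 0.0396
```

Emit:
send_rows(delta_pos=[[0, 0, 0], [0, 0, 0], [0, 0, 0], [0, 0, 0], [0, 0, -5], [0, 0, -25], [0, 0, -60], [0, 0, -95], [0, 0, -115], [0, 0, -115], [0, 0, -115]], rot=[[0, 0, 0], [0, 0, 0], [0, 0, 0], [0, 0, 0], [0, 0, 0], [0, 0, 0], [0, 0, 0], [0, 0, 0], [0, 0, 0], [0, 0, 0], [0, 0, 0]], claw=[42, 46, 52, 60, 60, 60, 60, 60, 60, 60, 60])

```text
t: 23.45
ee_pos: [0.4537, -0.286, 0.1578]
tcp_rot: [179.9, -0.2, 82.0]
ft_force: [-0.3, -0.1, -0.3]
finger_gap: 0.0602
```

```bash
python3 - <<'E'
from h import *
s=r.snapshot("wrist");cv2.imwrite("pics/w13.png",s["color"])
plan([0.436,0.369,0.16],82)
E
```

```text
t 23.5 pos [ 0.4532 -0.2857  0.1571] rot [-179.98   -0.24   81.95] gap 0.0601 | d [ 6.458e+02 -1.087e+02 -2.000e-01] rv [-0.02 -0.24 -0.05] q7 [ 16.7  35.1  19.1 110.5 -18.4  37.5  39.3]
```

View pics/w13.png

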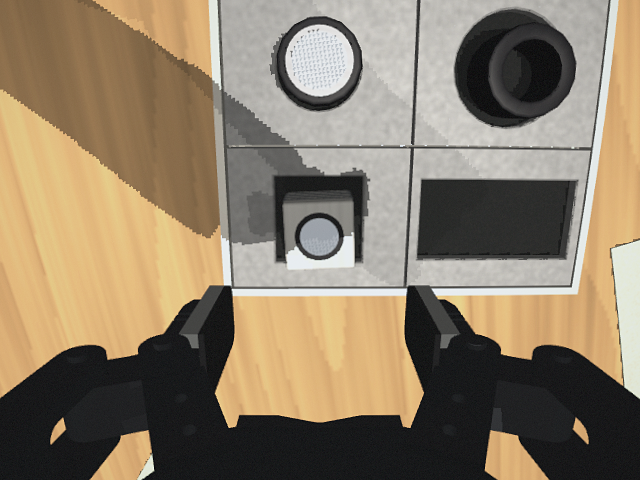

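The lamp block is in the square recess. Next is the slide box.

Emit:
send_rows(delta_pos=[[25, -4, 0], [65, -11, 0], [112, -19, 0], [160, -27, 0], [208, -35, 0], [256, -43, 0], [304, -51, 0], [352, -59, 0], [400, -67, 0], [448, -75, 0], [490, -82, 0], [520, -88, 0]], rot=[[0, 0, 0], [0, 0, 0], [0, 0, 0], [0, 0, 0], [0, 0, 0], [0, 0, 0], [0, 0, 0], [0, 0, 0], [0, 0, 0], [0, 0, 0], [0, 0, 0], [0, 0, 0]], claw=[65, 65, 65, 65, 65, 65, 65, 65, 65, 65, 65, 65])

```text
t: 24.7
ee_pos: [0.4375, 0.2447, 0.1578]
tcp_rot: [-179.9, -0.2, 82.2]
ft_force: [0.6, -0.2, 0.3]
finger_gap: 0.0649
```

```bash
python3 - <<'E'
from h import *
plan([0.436,0.369,0.16],82)
E
```

```text
t 24.7 pos [0.4375 0.2447 0.1578] rot [-179.87   -0.19   82.15] gap 0.0649 | d [122.9 -18.5  -1.7] rv [-0.13 -0.19  0.15] q7 [-49.   33.6  24.8 115.9 -24.1  35.4 -15.7]
```

Emit:
send_rows(delta_pos=[[38, -6, 0], [76, -11, 0], [102, -15, 0], [116, -18, 0], [123, -18, 0], [123, -18, 0], [123, -18, 0], [123, -18, 0]], rot=[[0, 0, 0], [0, 0, 0], [0, 0, 0], [0, 0, 0], [0, 0, 0], [0, 0, 0], [0, 0, 0], [0, 0, 0]], claw=[65, 65, 65, 65, 65, 65, 65, 65])

```text
t: 25.5
ee_pos: [0.4369, 0.3671, 0.1584]
tcp_rot: [-179.9, -0.1, 82.0]
ft_force: [-0.3, -0.9, -0.7]
finger_gap: 0.0649
```

```bash
python3 - <<'E'
from h import *
for i in range(3): s=r.snapshot("wrist")
plan([0.436,0.369,0.03],82)
im=s["color"].copy()
a=np.radians(82);c,sn=np.cos(a),np.sin(a)
q=np.array([[1,1],[-1,1],[-1,-1],[1,-1]])*[.041,.017]@np.array([[c,sn],[-sn,c]])
cv2.polylines(im,[proj(s,np.c_[q+[.436,.369],np.full(4,.036)]).round().astype(int)],True,(0,0,255),1)
cv2.imwrite("pics/w14.png",im)
E
```

```text
t 25.65 pos [0.4367 0.3681 0.1585] rot [-179.86   -0.18   82.07] gap 0.065 | d [  0.4  -0.5 128.5] rv [-0.14 -0.18  0.07] q7 [-59.4  38.5  26.3 105.2 -24.7  42.  -27.4]
```

View pics/w14.png

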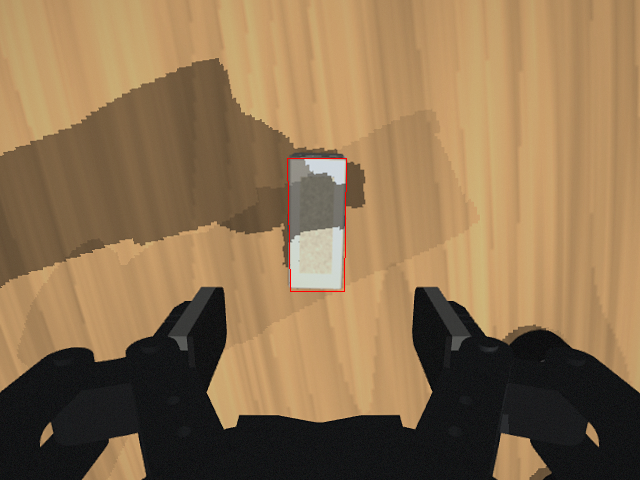

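Slide box outline coincides with the prediction within 1–2 px. Grasping.

Emit:
send_rows(delta_pos=[[0, 0, 20], [0.5, -1, 52], [0.5, -1, 88], [0.5, -1, 110], [0.5, -1, 122], [0.5, -1, 127], [0.5, -1, 129], [0.5, -1, 129], [0.5, -1, 129], [0.5, -1, 129], [0.5, -1, 129], [0.5, -1, 129]], rot=[[0, 0, 0], [0, 0, 0], [0, 0, 0], [0, 0, 0], [0, 0, 0], [0, 0, 0], [0, 0, 0], [0, 0, 0], [0, 0, 0], [0, 0, 0], [0, 0, 0], [0, 0, 0]], claw=[65, 65, 65, 65, 65, 65, 65, 65, 54, 44, 36, 28], force=35)

```text
t: 26.85
ee_pos: [0.4358, 0.3695, 0.0302]
tcp_rot: [-179.9, -0.2, 82.1]
ft_force: [-0.7, 0.0, 5.8]
finger_gap: 0.0332
```

Emit:
send_rows(delta_pos=[[0, 0, 0], [0, 0, 0], [0, 0, 0], [0, 0, 0]], rot=[[0, 0, 0], [0, 0, 0], [0, 0, 0], [0, 0, 0]], claw=[25, 25, 25, 25])

```text
t: 27.25
ee_pos: [0.4358, 0.3695, 0.0302]
tcp_rot: [-179.9, -0.2, 82.1]
ft_force: [-0.8, -0.2, 2.8]
finger_gap: 0.0335
```

```bash
python3 - <<'E'
from h import *
s=r.snapshot("wrist");cv2.imwrite("pics/w15.png",s["color"])
plan([0.5668,-0.302,0.16],-8.1)
E
```

```text
t 27.3 pos [0.4357 0.3695 0.0302] rot [-179.88   -0.23   82.07] gap 0.0335 | d [-646.5  222.2 -132.9] rv [-2.800e-01 -9.000e-02  9.017e+01] q7 [-54.3  49.1  18.1 108.4 -31.4  27.3 -21.7]
```

View pics/w15.png

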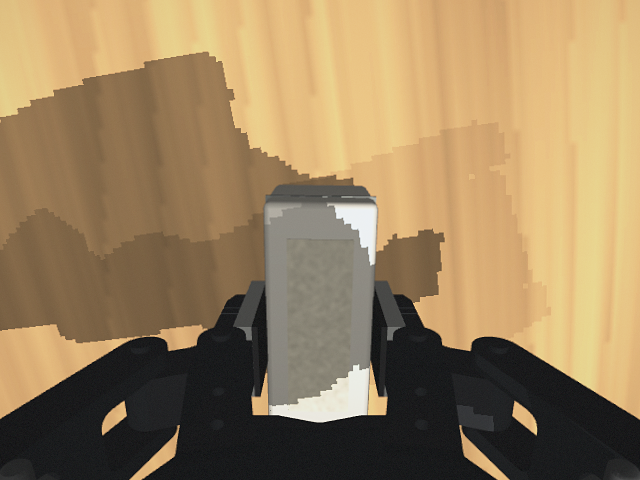

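Emit:
send_rows(delta_pos=[[0, 0, -20], [0, 0, -55], [-8, 3, -95], [-35, 12, -122], [-75, 26, -130], [-120, 41, -130], [-165, 57, -130], [-210, 72, -130], [-255, 88, -130], [-300, 103, -130], [-345, 119, -130], [-390, 134, -130]], rot=[[0, 0, 0], [0, 0, 0], [0, 0, 2], [0, 0, 5], [0, 0, 10], [0, 0, 16], [0, 0, 22], [0, 0, 28], [0, 0, 35], [0, 0, 42], [0, 0, 49], [0, 0, 56]], claw=[25, 25, 25, 25, 25, 25, 25, 25, 25, 25, 25, 25])

```text
t: 28.5
ee_pos: [0.5149, -0.0376, 0.1582]
tcp_rot: [-179.7, -0.0, 25.8]
ft_force: [1.3, 0.2, -1.3]
finger_gap: 0.0332
```

```bash
python3 - <<'E'
from h import *
plan([0.5668,-0.302,0.16],-8.1)
E
```

```text
t 28.5 pos [ 0.5149 -0.0376  0.1582] rot [-1.7973e+02 -3.0000e-02  2.5790e+01] gap 0.0332 | d [-68.3 260.7  -3.1] rv [-0.27  0.05 33.89] q7 [-23.5  37.8  38.3 113.7 -35.9  40.9 -27. ]
```

Emit:
send_rows(delta_pos=[[-11, 42, -1], [-22, 84, -2], [-34, 128, -2], [-45, 172, -2], [-56, 213, -2], [-63, 240, -2], [-67, 255, -2], [-68, 261, -2], [-68, 261, -2], [-68, 261, -2], [-68, 261, -2]], rot=[[0, 0, 5], [0, 0, 10], [0, 0, 16], [0, 0, 22], [0, 0, 27], [0, 0, 31], [0, 0, 33], [0, 0, 34], [0, 0, 34], [0, 0, 34], [0, 0, 34]], claw=[25, 25, 25, 25, 25, 25, 25, 25, 25, 25, 25])

```text
t: 29.6
ee_pos: [0.5676, -0.3, 0.1589]
tcp_rot: [-179.7, 0.1, -8.1]
ft_force: [0.2, 0.3, -2.0]
finger_gap: 0.0332
```

```bash
python3 - <<'E'
from h import *
for i in range(3): s=r.snapshot("wrist")
im=s["color"].copy()
a=np.radians(-8.1);c,sn=np.cos(a),np.sin(a)
q=np.array([[1,1],[-1,1],[-1,-1],[1,-1]])*[.05,.026]@np.array([[c,sn],[-sn,c]])
cv2.polylines(im,[proj(s,np.c_[q+[.5668,-.302],np.full(4,.0205)]).round().astype(int)],True,(0,0,255),1)
cv2.imwrite("pics/w16.png",im)
plan([0.5668,-0.302,0.0422],-8.1)
E
```

```text
t 29.75 pos [ 0.5675 -0.301   0.1591] rot [-1.7972e+02  1.1000e-01 -8.1200e+00] gap 0.0333 | d [ -0.3   1.6 116.9] rv [-0.28  0.11 -0.02] q7 [  0.8  48.9  45.4  93.5 -40.8  55.7 -37.5]
```

View pics/w16.png

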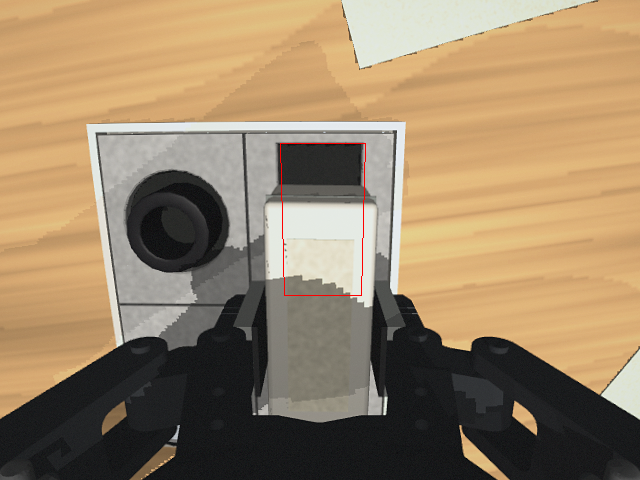

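Emit:
send_rows(delta_pos=[[0, 0, 20], [0, 0.5, 52], [0, 0.5, 82], [0, 0.5, 100], [0, 0.5, 108], [0, 0.5, 111], [0, 0.5, 113], [0, 0.5, 114], [0, 0.5, 115], [0, 0.5, 115.8], [0, 0.5, 116.5], [0, 0.5, 117.2]], rot=[[0, 0, 0], [0, 0, 0], [0, 0, 0], [0, 0, 0], [0, 0, 0], [0, 0, 0], [0, 0, 0], [0, 0, 0], [0, 0, 0], [0, 0, 0], [0, 0, 0], [0, 0, 0]], claw=[25, 25, 25, 25, 25, 25, 25, 25, 25, 25, 25, 25])

```text
t: 30.95
ee_pos: [0.5673, -0.301, 0.0423]
tcp_rot: [-179.7, 0.1, -8.1]
ft_force: [-0.8, 1.4, 7.1]
finger_gap: 0.0332
```

Emit:
send_rows(delta_pos=[[0, 0, 0.4], [0, 0, 0.8], [0, 0, 0.8]], rot=[[0, 0, 0], [0, 0, 0], [0, 0, 0]], claw=[25, 25, 25])

```text
t: 31.25
ee_pos: [0.5673, -0.301, 0.0423]
tcp_rot: [-179.7, 0.1, -8.1]
ft_force: [-1.4, 2.0, 7.2]
finger_gap: 0.0333
```

Emit:
send_rows(delta_pos=[[0, 0, 0], [0, 0, 0], [0, 0, 0], [0, 0, 0], [0, 0, -5], [0, 0, -25], [0, 0, -60], [0, 0, -95], [0, 0, -125], [0, 0, -140], [0, 0, -140]], rot=[[0, 0, 0], [0, 0, 0], [0, 0, 0], [0, 0, 0], [0, 0, 0], [0, 0, 0], [0, 0, 0], [0, 0, 0], [0, 0, 0], [0, 0, 0], [0, 0, 0]], claw=[36, 40, 46, 54, 54, 54, 54, 54, 54, 54, 54])

```text
t: 32.35
ee_pos: [0.5683, -0.3026, 0.1844]
tcp_rot: [-179.8, -0.1, -8.1]
ft_force: [0.6, -0.0, -0.2]
finger_gap: 0.0542
```

Emit:
send_rows(delta_pos=[[-40, -20, -10], [-80, -60, -20], [-110, -100, -30], [-110, -140, -30], [-110, -180, -30], [-110, -200, -30], [-110, -200, -30], [-110, -200, -30]], rot=[[0, 0, 0], [0, 0, 0], [0, 0, 0], [0, 0, 0], [0, 0, 0], [0, 0, 0], [0, 0, 0], [0, 0, 0]], claw=[60, 60, 60, 60, 60, 60, 60, 60])

```text
t: 33.15
ee_pos: [0.487, -0.0891, 0.214]
tcp_rot: [-179.8, -0.0, -8.1]
ft_force: [0.1, 0.4, 0.2]
finger_gap: 0.0601
```

```bash
python3 - <<'E'
from h import *
r.snapshot("wrist")
for n in ("top","scene","wrist"):
    s=r.snapshot(n); cv2.imwrite(f"pics/end_{n}.png",s["color"])
    if n=="scene": cv2.imwrite("pics/end_sc.png",cv2.resize(s["color"][200:350,80:280],None,fx=3.8,fy=3.8,interpolation=cv2.INTER_CUBIC))
    if n=="top": cv2.imwrite("pics/end_tc.png",cv2.resize(s["color"][150:320,130:540],None,fx=1.9,fy=1.9,interpolation=cv2.INTER_CUBIC))
print(r.get_obs()["ee_pos"])
E
```

```text
[ 0.48721127 -0.09073633  0.21479693]
```

View pics/end_top.png

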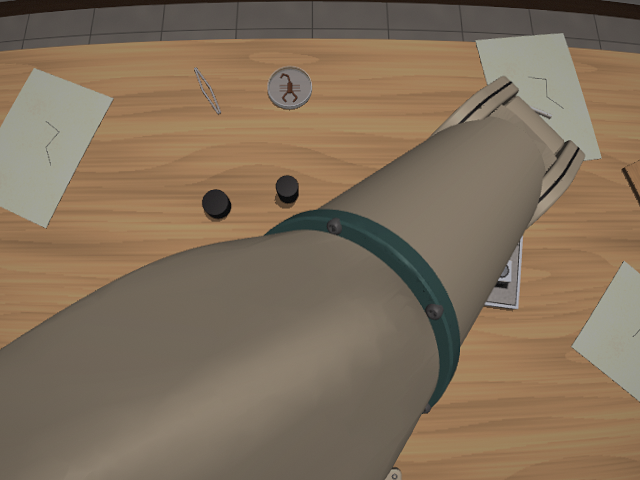

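View pics/end_sc.png

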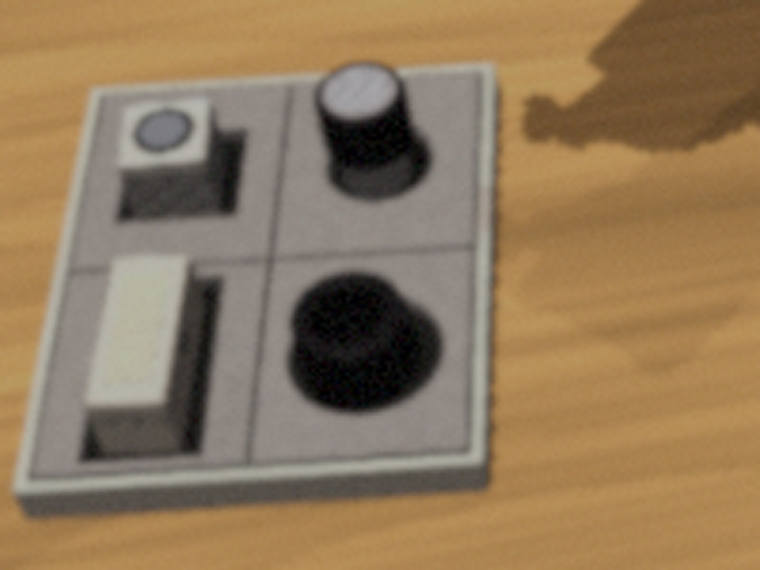

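View pics/end_wrist.png

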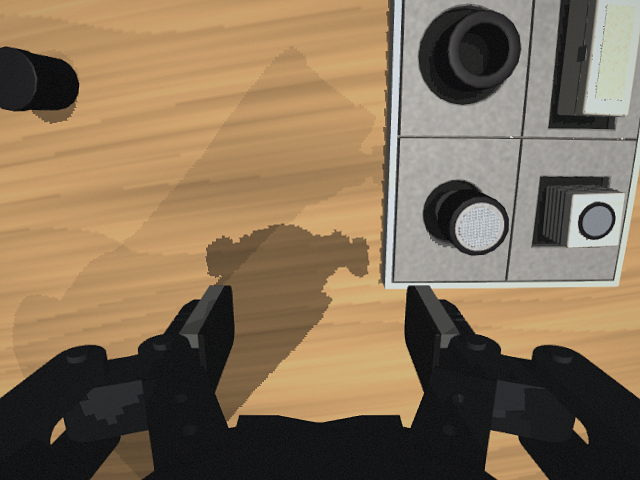

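All four accessories are upright inside their recesses. The cap (216,204) and pot (287,189) are at the same pixels as at the start, and the gripper is empty and clear.

```bash
python3 -c "
from cell import r
print(r.sign_off())"
```

```text
the job is handed in; nothing more can be done
None
```

All four accessories are packed in the caddy: eyepiece in the small round recess, collar in the large round one, lamp block in the square one and slide box in the oblong one. I placed them in that order. Each was lowered until it touched the recess floor (about 5–10 N, at the expected height), released, and the gripper withdrawn. I handed the job in at about 33.5 s.

- **Placement:** the last scene and wrist pictures show all four upright inside their recesses, with the open gripper clear of everything. The top camera's view of the caddy was mostly blocked by the arm, so it could not confirm this.
- **Look-alikes:** in the top picture the pot and dust cap are at the same pixels as at the start.
- **Disagreement:** object positions from the top and wrist cameras differed by about 2–7 mm. The largest differences were for objects near the wrist picture's edge. I re-checked with the wrist camera before each grasp, and all four grasps held.

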